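# File a slide mailer in the locked specimen box

## Task

Unlock the grey steel box with the key standing in its lid, raise the lid, and lay the slim white slide mailer flat in the empty front compartment. Shut the lid fully, turn the key back to lock it, draw the key out and leave it lying in the shallow metal tray. Do not disturb the tissue roll, the square slide case or the oil bottle.

Things in the scene. Friction and masses are not known exactly. Their poses are not given: they have to be found in the camera images.
- lockbox: Grey painted sheet-steel box with a lid, 200 (x) x 260 (y) x 85 mm high plus 4 mm of lid, fixed to the bench. Origin: centre of its underside; z up; -x is its front (lock side, towards the robot); the lid hinge runs along y at the rear top edge. Walls and floor 4 mm. A partition with its top at z = 50 mm parts off the rear (x above 33 mm), filled by five standing white mailers.
- lid (a joint): Lid angle (rad): 0 shut, grows as the front edge rises, stop at 1.8. Lid 550 g, 205 x 264 x 4 mm. Stiff friction hinge: it stays wherever it is left; about 10 N at the handle raises it, less lowers it. While locked, the lock's cam catches under the box's front lip and the lid will not rise.
- compartment (a point): Centre of the floor of the empty front compartment, 28 mm in front of the box origin and 4 mm above its underside. The compartment is clear for 55 mm towards the front (then a lip 12 mm wide hangs from the rim, z 73 to 85 mm of the box), 61 mm to the partition, and 126 mm to either side along y.
- lid_hinge (a point): Centre of the hinge axis: 100 mm behind the box origin (box +x), 87 mm above its underside. The axis runs along the box's y.
- lid_handle (a point): Middle of the round bar handle on the lid: steel bar 10 mm thick, 100 mm long along the box's y, its centre line 32 mm above the lid's upper face, 168 mm from the hinge axis towards the front, 20 mm to the +y side of the box's middle, 34 mm above the hinge axis when shut (it turns with the lid).
- lock_face (a point): Centre of the round lock's face in the lid, on the lock axis: 160 mm from the hinge axis towards the front, 80 mm to the -y side of the box's middle, 2 mm above the lid's upper face (91 mm above the bench when shut); bezel 33 mm across.
- lock (a joint): Lock cylinder angle (rad): 0 locked (start), grows clockwise seen from above to its stop at 1.571 (quarter turn, unlocked); the lid is free above about 1.05. Stays where it is left; torque about 0.05 N m. The key has about 0.1 rad of play in it. The key comes out only at 0 (within about 0.2 rad); at other angles, also with the lid open, its nib is held under the lock's face.
- key: Tubular key, 57 mm long, 35 g. Origin: tip of its barrel, z towards the bow. Barrel 10 mm thick to z 20, nib on its -x side; collar 16 mm across at z 20 to 25; black bow z 25 to 57 mm, 32 mm wide (x), 9 thick (y). At the start it stands upright fully in the lock, axes parallel to the box's, collar on the lock face, tip 20 mm below it; it must be drawn 20 mm straight along the lock axis to be free.
- key_bow (a point): Centre of the key's bow, on the key's axis, 41 mm from the tip (21 mm above the lock face while in the lock).
- mailer: White plastic slide mailer, a closed flat case 86 (x) x 32 (y) x 20 mm high, 35 to 70 g, lying loose on the bench with a small snap tab at +x. Origin: centre of its underside, z up.
- tray: Shallow aluminium tray, 150 (x) x 116 (y) x 15 mm high, walls and floor 3 mm, fixed to the bench, empty. Origin: centre of its underside.
- tissue_roll: Bystander: upright white tissue roll, 100 mm across, 100 mm high. Origin: centre of its underside.
- slide_case: Bystander: square slide case, 102 x 86 x 35 mm, grey with a white lid. Origin: centre of its underside.
- oil_bottle: Bystander: small amber bottle with black cap, 38 mm across, 85 mm high. Origin: centre of its underside.

How it is judged:
By the outcome, as a careful person would: the job done as asked, in the order asked, and still so for the second after the job is handed in, with the robot touching nothing.
It also fails if it takes over 72 s, if anything falls off the work surface, if the arm or the gripper's body presses on something with over 40 N, if the wrist force passes 120 N, or if a joint passes its speed limit or range.

## Robot

A 6-joint arm with a two-finger parallel gripper is mounted at the origin on the work surface. World frame = base frame: x ahead of the robot, y to its left, z up, the work surface at z = 0. Lengths are in m, angles in degrees, forces in N, time in s.
With the tool pointing down it reaches from about 0.375 to 0.9 m from the base axis. Payload 3.1 kg.
Tool frame: the origin (TCP) lies on the centre line of the jaws, within the pads' length; the fingertips stand 8 mm ahead of it and the grasp point (between the pads) lies 11 mm behind it; z points along the fingers, y is the line along which they close (so a half turn about z gives the same grasp; the last joint's range is limited). The gripper opens to 87 mm and grips with 3 to 60 N. Pads are 19 mm wide; open, the fingers measure 117 mm over their backs; the gripper's body (75 mm by 190 mm) begins 51 mm behind the grasp point.
Start: joints at [-87.233, 30.224, 82.088, -0, 67.689, -10.227], TCP at [0.141, -0.609, 0.196] pointing down, gripper open.
Joint ranges: [-176.69, 176.69], [-43.24, 126.21], [12.49, 139.97], [-82, 262], [0, 151.66], [-163.58, 163.58]. Speed limits (degrees/s): [159.86, 159.86, 180, 180, 180, 180].

## Interface

Orientations are given as a 3x3 rotation matrix whose columns are the frame's x, y, z axes.
In Python, from rig import * gives the robot as it stands.
- The arm moves only by the tool step_arm, never from a script. Its argument "targets" is a list of rows, each a list of 5 numbers: the opening, from -1 (shut) to 1 (fully open), then the shift along the world's x, y, z normalised to -1 to 1, where 1 is 0.25 m, then the turn about the world's z normalised to -1 to 1, where 1 is 180 degrees. In form: [[fingers, x, y, z, turn], ...]. A call has 1 to 20 rows; each row is the pose to reach, as a shift and turn from the pose commanded when the call began, turning the shorter way round; what a row does not reach only later rows make up. A row lasts 1/10 s, in which the tool goes at most 50 mm and 8.59 degrees, less where a joint would pass 70% of its speed; a pose out of reach is approached as far as the arm can. A call with a number of a shift or a turn outside -1 to 1 is refused whole. A call with a gripper value outside its range is refused whole. The fingers move at their own pace and stop on an object; the grip force is fixed at half the most. Time passes only in rows, so rows that repeat a pose let the fingers close. It gives the time, the measured TCP pose, the force, the opening and the grip force at its end, in the units of the state.
- read_state(): the state, without advancing time (a new reading comes with each control period).
- capture(name): name is "scene" or "top" or "wrist"; returns a dict with "color" (400x640x3 uint8, red, green, blue), "mtx" (3x3 intrinsics, pixels), "pose" (4x4, takes a point from camera to world coordinates). Camera axes: x right, y down, z forward; pixel columns grow to the right and rows downward; lengths in m; the calibration is good to about 2 mm. A picture is of the moment at which its call begins. There is no depth.
- hand_in(): hands the job in; it is judged then, once.
The state is a dict: "time_s": time; "joint_positions": joint angles; "qvel": joint speeds; "tau": joint torques, N m; "position": TCP position; "tcp_rot": TCP orientation; "force": force on the tool from outside, world axes, zero at the start; "moment": the same for the moment, N m; "opening": opening from 0.0 (shut) to 1.0 (fully open); "grasp_force": force on a finger pad.
Only numpy, scipy, OpenCV 4.12 (cv2) and the standard library are available. Lean on these libraries where they do the work, as an engineer would, in place of code of your own. Each camera call takes 0.05 s, during which the arm holds its last target. There are 200 camera calls.

## Working session

There is one attempt and no reset: what is moved stays moved. The work goes in short steps, Python scripts to look and compute and a tool call to move; the robot and the scene stay as the last step left them, time stands still between calls to the robot, and variables do not carry over. Pictures are saved under pics/ and viewed, at most 10 in all, crops included, and the job is handed in when it is done.

Besides the shell and the picture viewer there is one more tool, called after "Call:" as name([rows], argument=value, ...), one row to a line, values as JSON. step_arm: Moves the arm, as the interface text tells. Scaled input: -1 to 1 covers 0.25 m each way for a shift and 180 degrees each way for a turn. Its arguments: {"type":"object","properties":{"targets":{"type":"array","items":{"type":"array","items":{"type":"number"}}}},"required":["targets"]}

```bash
mkdir -p pics; cat > h.py <<'E'
from rig import *
import numpy as np, cv2
def ray(c,uv):
    d=np.linalg.inv(c['mtx'])@np.array([uv[0],uv[1],1.]); P=np.array(c['pose']); return P[:3,3],P[:3,:3]@d
def onz(c,uv,z):
    o,d=ray(c,uv); return o+d*(z-o[2])/d[2]
def proj(c,p):
    P=np.array(c['pose']); q=c['mtx']@(P[:3,:3].T@(np.array(p)-P[:3,3])); return q[:2]/q[2]
def save(c,n): cv2.imwrite(f'pics/{n}.png',c['color'][:,:,::-1])
E
python3 - <<'E'
from h import *
np.set_printoptions(precision=3,suppress=True)
for n in ("scene","top"):
    c=capture(n); save(c,n+'0'); print(c['pose'],c['mtx'])
s=read_state(); print(s['time_s'],s['position'],s['tcp_rot'],s['opening'])
E
```

```text
[[ 0.886  0.241 -0.396  0.914]
 [ 0.463 -0.501  0.731 -0.761]
 [-0.022 -0.831 -0.556  0.682]
 [ 0.     0.     0.     1.   ]] [[391.65    0.    315.935]
 [  0.    391.65  204.934]
 [  0.      0.      1.   ]]
[[-0.004 -0.995  0.097  0.333]
 [-1.     0.004  0.001  0.01 ]
 [-0.002 -0.097 -0.995  1.574]
 [ 0.     0.     0.     1.   ]] [[478.734   0.    318.614]
 [  0.    478.734 203.431]
 [  0.      0.      1.   ]]
0.1 [ 0.141 -0.608  0.195] [[ 0.974  0.225 -0.   ]
 [ 0.225 -0.974  0.002]
 [ 0.    -0.002 -1.   ]] 1.003009902460487
```

View pics/top0.png

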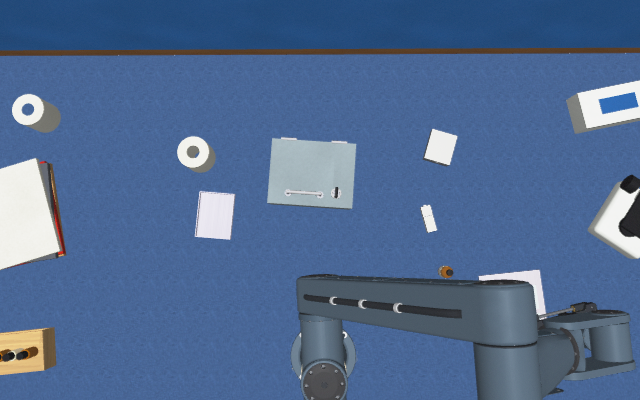

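View pics/scene0.png

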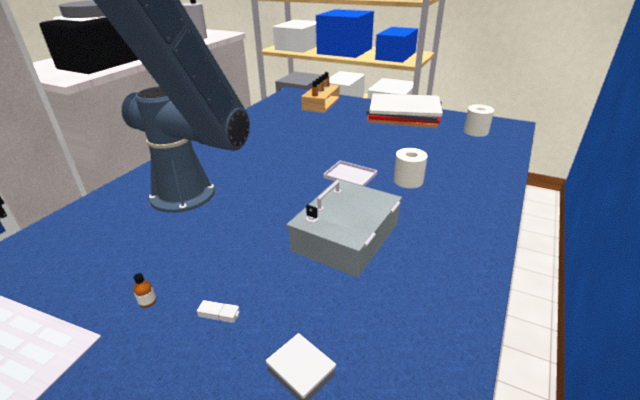

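The top view shows the box (lid corners about (272,138), (356,143), (353,208), (267,204)) and the key at (336,192). The handle is at (304,193), the mailer at (429,218), the tray at (215,215), the bottle at (446,271), the case at (440,146) and the roll at (196,153). The scene view agrees, with the key bow at (312,212).

```bash
python3 - <<'E'
from h import *
np.set_printoptions(precision=4,suppress=True)
c=capture('top'); im=c['color'].astype(int)
R,G,B=im[...,0],im[...,1],im[...,2]
nb=((B-R)<60).astype(np.uint8)
def rect(x0,y0,x1,y1,z,name):
    m=np.zeros_like(nb); m[y0:y1,x0:x1]=nb[y0:y1,x0:x1]
    k=max(cv2.findContours(m,cv2.RETR_EXTERNAL,cv2.CHAIN_APPROX_NONE)[0],key=cv2.contourArea)
    w=np.array([onz(c,p[0],z)[:2] for p in k],np.float32)
    r=cv2.minAreaRect(w*1000); print(name,r); print(cv2.boxPoints(r))
rect(255,125,370,222,.089,'lid')
rect(410,195,445,240,.02,'mailer')
rect(185,180,245,248,.015,'tray')
rect(415,120,465,172,.035,'case')
rect(170,130,222,178,.1,'roll')
dark=(im.sum(2)<150).astype(np.uint8)
m=dark.copy(); m[:182]=0;m[203:]=0;m[:,:325]=0;m[:,346:]=0
ys,xs=np.nonzero(m); print('key',xs.mean(),ys.mean(),np.ptp(xs),np.ptp(ys),onz(c,(xs.mean(),ys.mean()),.125))
a=cv2.resize(c['color'][125:245,255:450],None,fx=4,fy=4,interpolation=cv2.INTER_CUBIC); cv2.imwrite('pics/c1.png',a[:,:,::-1])
s=capture('scene'); i=s['color'].astype(int); d=(i.sum(2)<140).astype(np.uint8); d[:200]=0;d[225:]=0;d[:,:300]=0;d[:,325:]=0
ys,xs=np.nonzero(d); print('key scene',xs.mean(),ys.mean(),onz(s,(xs.mean(),ys.mean()),.112))
E
```

```text
lid ((575.0908203125, 33.835784912109375), (267.4440612792969, 217.16419982910156), 85.95484924316406)
[[ 457.3461  -91.8935]
 [ 673.9693 -107.2128]
 [ 692.8355  159.565 ]
 [ 476.2123  174.8843]]
mailer ((435.54437255859375, -343.0301818847656), (92.74925231933594, 38.97273635864258), 13.422788619995117)
[[ 385.9131 -334.8413]
 [ 394.96   -372.7494]
 [ 485.1757 -351.2191]
 [ 476.1288 -313.3109]]
tray ((448.875, 351.28192138671875), (120.25678253173828, 152.37774658203125), 85.18207550048828)
[[367.9052 297.7651]
 [519.7445 284.9669]
 [529.8448 404.7988]
 [378.0055 417.5969]]
case ((665.5271606445312, -384.39263916015625), (92.36607360839844, 110.41593170166016), 73.30550384521484)
[[ 599.3793 -412.7696]
 [ 705.1412 -444.4886]
 [ 731.675  -356.0157]
 [ 625.9131 -324.2967]]
roll ((631.594970703125, 396.2366638183594), (126.36603546142578, 101.31964111328125), 45.740596771240234)
[[551.2171 386.3417]
 [623.7809 315.6299]
 [711.9728 406.1317]
 [639.409  476.8434]]
key 336.77777777777777 191.44444444444446 1 10 [ 0.51   -0.0436  0.125 ]
key scene 311.5402298850575 211.28735632183907 [ 0.5118 -0.042   0.112 ]
```

View pics/c1.png

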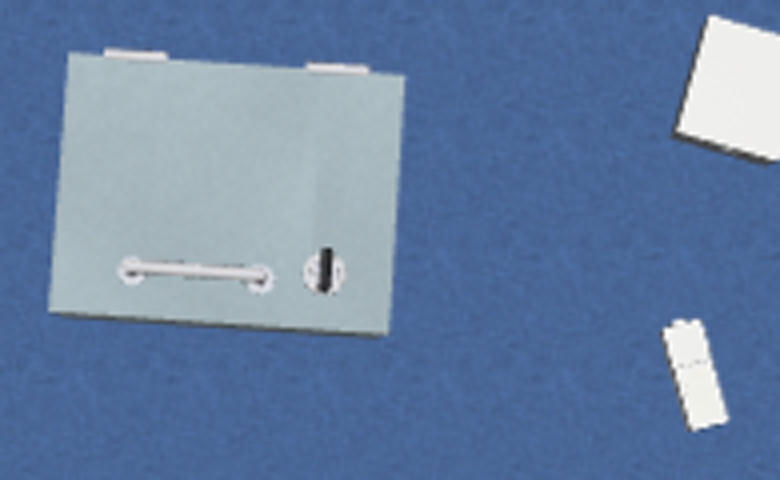

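The crop confirms the geometry. The box is yawed about -4°, the handle bar runs from about (130,266) to (262,275) in the crop, and the key bow's long side lies along box x at (325,270). The mailer is yawed about 13° with its tab facing away from the robot. I'll move above the key.

Call:
step_arm([
  [-0.08,0.49,0.76,0.1,0.333],
  [-0.08,0.49,0.76,0.1,0.333],
  [-0.08,0.49,0.76,0.1,0.333],
  [-0.08,0.49,0.76,0.1,0.333],
  [-0.08,0.49,0.76,0.1,0.333],
  [-0.08,0.49,0.76,0.1,0.333],
  [-0.08,0.49,0.76,0.1,0.333],
])

```text
time_s: 0.9
position: [0.2638, -0.4178, 0.2212]
tcp_rot: [[0.285, 0.958, 0.0], [0.958, -0.285, -0.0], [-0.0, 0.0, -1.0]]
force: [-0.2, -0.2, -0.8]
opening: 0.491
grasp_force: 0.0
```

Call:
step_arm([
  [-0.08,0.49,0.76,0.1,0.333],
  [-0.08,0.49,0.76,0.1,0.333],
  [-0.08,0.49,0.76,0.1,0.333],
  [-0.08,0.49,0.76,0.1,0.333],
  [-0.08,0.49,0.76,0.1,0.333],
  [-0.08,0.49,0.76,0.1,0.333],
  [-0.08,0.49,0.76,0.1,0.333],
])

```text
time_s: 1.6
position: [0.3861, -0.2277, 0.246]
tcp_rot: [[-0.687, 0.727, 0.0], [0.727, 0.687, -0.0], [-0.0, -0.0, -1.0]]
force: [-0.0, 0.9, -0.6]
opening: 0.465
grasp_force: 0.0
```

Call:
step_arm([
  [-0.08,0.5,0.74,-0.1,0.239],
  [-0.08,0.5,0.74,-0.1,0.239],
  [-0.08,0.5,0.74,-0.1,0.239],
  [-0.08,0.5,0.74,-0.1,0.239],
  [-0.08,0.5,0.74,-0.1,0.239],
  [-0.08,0.5,0.74,-0.1,0.239],
  [-0.08,0.5,0.74,-0.1,0.239],
])

```text
time_s: 2.3
position: [0.5102, -0.0437, 0.2206]
tcp_rot: [[-0.997, 0.072, -0.001], [0.072, 0.997, -0.0], [0.001, -0.0, -1.0]]
force: [-0.6, -0.2, 0.3]
opening: 0.461
grasp_force: 0.0
```

```bash
python3 - <<'E'
from h import *
np.set_printoptions(precision=4,suppress=True)
s=read_state(); print(s['time_s'],s['position'],s['tcp_rot'],s['opening'],s['joint_positions'],s['force'],s['moment'])
w=capture('wrist'); t=capture('scene'); print(w['pose'])
for n,p in (('bow',(.511,-.043,.128)),('lock',(.511,-.043,.091)),('tcp',s['position'])): print(n,proj(w,p),proj(t,p))
o=np.hstack([w['color'],t['color'][:,100:500]])
cv2.imwrite('pics/k1.png',cv2.resize(o,(800,308),interpolation=cv2.INTER_AREA)[:,:,::-1]); save(w,'w1'); save(t,'s1')
E
```

```text
2.3 [ 0.5102 -0.0437  0.2206] [[-0.9974  0.072  -0.0011]
 [ 0.072   0.9974 -0.0003]
 [ 0.0011 -0.0004 -1.    ]] 0.4609725149257508 [ -17.3932   19.755    96.3587   -0.0394   63.9421 -103.2498] [-0.5898 -0.1613  0.3002] [ 0.0702 -0.1064 -0.0454]
[[ 0.0718  0.961   0.2672  0.4389]
 [ 0.9974 -0.0693 -0.0188 -0.0378]
 [ 0.0004  0.2678 -0.9635  0.4095]
 [ 0.      0.      0.      1.    ]]
bow [327.4075 196.3066] [310.8871 206.2267]
lock [327.4116 187.3855] [311.3083 218.0885]
tcp [326.1858 231.3269] [309.3108 174.3391]
```

View pics/k1.png

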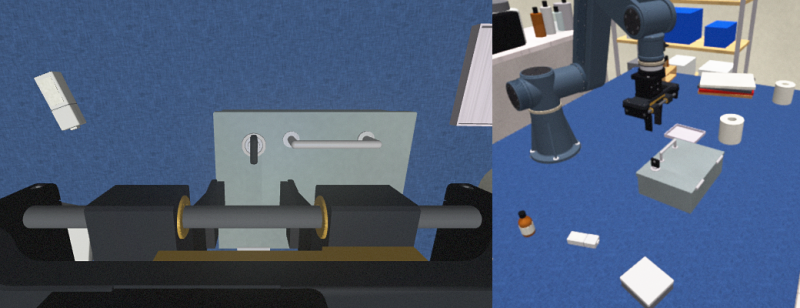

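The wrist picture shows the lock and key at about (254,146) in the composite, the handle at (335,143), and the gripper body wide along the closing line. Next I'll refine the lock centre, key yaw and handle.

```bash
python3 - <<'E'
from h import *
np.set_printoptions(precision=4,suppress=True)
w=capture('wrist'); im=w['color']; g=im.astype(int).sum(2)
d=(g<200).astype(np.uint8); d[:165]=0; d[225:]=0; d[:,305:310]*=1; d[:,:305]=0; d[:,355:]=0
n,l,st,ce=cv2.connectedComponentsWithStats(d); print(st,ce)
k=(l==1+np.argmax(st[1:,4])); ys,xs=np.nonzero(k)
print('dark x range per row',[(y,xs[ys==y].min(),xs[ys==y].max()) for y in range(ys.min(),ys.max()+1,4)])
# bezel: bright white
b=(im.min(2)>205).astype(np.uint8); b[:165]=0;b[225:]=0
n,l,st,ce=cv2.connectedComponentsWithStats(b)
for i in range(1,n):
    if st[i,4]>8: print(st[i],ce[i])
# lid front edge corners
nb=((im[...,2].astype(int)-im[...,0])<45).astype(np.uint8)
r=[np.nonzero(nb[120:200,x])[0][0]+120 for x in range(290,530,40)]; print('front edge',r)
for p in ((290,r[0]),(490,r[5])): print(onz(w,p,.089))
a=cv2.resize(im[130:230,270:550],None,fx=2.85,fy=2.85,interpolation=cv2.INTER_CUBIC);cv2.imwrite('pics/w1c.png',a[:,:,::-1])
E
```

```text
[[     0      0    640    400 255698]
 [   326    175     10     38    302]] [[319.4866 199.507 ]
 [330.8344 193.6093]]
dark x range per row [(175, np.int64(330), np.int64(332)), (179, np.int64(327), np.int64(334)), (183, np.int64(327), np.int64(335)), (187, np.int64(327), np.int64(335)), (191, np.int64(327), np.int64(335)), (195, np.int64(327), np.int64(335)), (199, np.int64(327), np.int64(335)), (203, np.int64(327), np.int64(335)), (207, np.int64(327), np.int64(335)), (211, np.int64(327), np.int64(334))]
[ 79 165  13   4  32] [ 84.2812 165.9688]
[ 93 165   8   4  16] [ 96.375 166.625]
front edge [np.int64(143), np.int64(142), np.int64(142), np.int64(142), np.int64(142), np.int64(142)]
[ 0.4632 -0.0781  0.089 ]
[0.477  0.1215 0.089 ]
```

View pics/w1c.png

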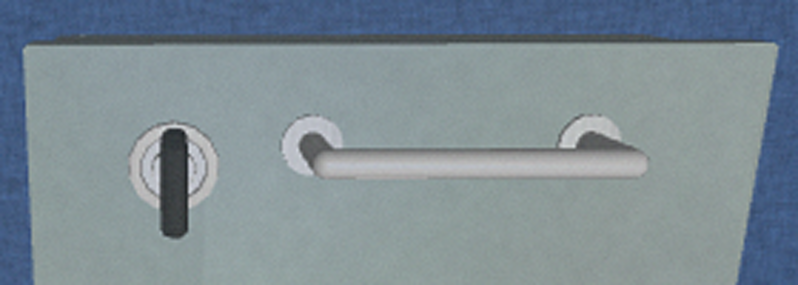

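The crop shows the bezel centred at about (331,188.6) in the full wrist image. The handle bar's middle is at about (439,187) and level, so the gripper yaw matches the box.

```bash
python3 - <<'E'
from h import *
np.set_printoptions(precision=4,suppress=True)
w=capture('wrist')
print('lock',onz(w,(330.9,188.6),.091),'bow top',onz(w,(330.8,195),.128),'handle',onz(w,(438.8,186.9),.121),onz(w,(381,187),.121),onz(w,(497,187),.121))
t=capture('top'); print('top handle',onz(t,(255+130/4,125+266/4),.121),onz(t,(255+262/4,125+275/4),.121), 'bezel', onz(t,(255+326/4,125+273/4),.091))
a=np.radians(-4.1);R=np.array([[np.cos(a),-np.sin(a)],[np.sin(a),np.cos(a)]])
for L in ((.511,-.0405),): 
  o=np.array(L)-R@[-.06,-.08]; print('origin',o,'handle',o+R@[-.068,.02],'hinge',o+R@[.1,.02],'comp',o+R@[-.028,0])
E
```

```text
lock [ 0.5125 -0.0408  0.091 ] bow top [ 0.5099 -0.0411  0.128 ] handle [0.5114 0.0602 0.121 ] [0.5075 0.0062 0.121 ] [0.5156 0.1145 0.121 ]
top handle [0.511  0.1069 0.121 ] [0.5036 0.0061 0.121 ] bezel [ 0.5085 -0.0439  0.091 ]
origin [0.5766 0.035 ] handle [0.5102 0.0598] hinge [0.6777 0.0478] comp [0.5486 0.037 ]
```

Call:
step_arm([
  [-0.08,0.004,0.009,-0.2,0],
  [-0.08,0.004,0.009,-0.36,0],
  [-0.08,0.004,0.009,-0.466,0],
  [-0.08,0.004,0.009,-0.466,0],
  [-1,0.004,0.009,-0.466,0],
  [-1,0.004,0.009,-0.466,0],
  [-1,0.004,0.009,-0.466,0],
  [-1,0.004,0.009,-0.466,0],
])

```text
time_s: 3.35
position: [0.5125, -0.042, 0.1057]
tcp_rot: [[-0.997, 0.072, 0.003], [0.072, 0.997, -0.001], [-0.003, -0.001, -1.0]]
force: [-0.2, -0.2, 0.2]
opening: 0.187
grasp_force: 0.0
```

Call:
step_arm([
  [-1,0,0,0,0],
  [-1,0,0,0,0],
  [-1,0,0,0,0],
  [-1,0,0,0,0],
])

```text
time_s: 3.75
position: [0.5115, -0.0417, 0.1043]
tcp_rot: [[-0.997, 0.072, -0.0], [0.072, 0.997, 0.0], [0.0, -0.0, -1.0]]
force: [-0.4, -0.4, 0.5]
opening: 0.002
grasp_force: 0.0
```

```bash
python3 - <<'E'
from h import *
np.set_printoptions(precision=4,suppress=True)
w=capture('wrist'); t=capture('scene'); s=read_state(); print(s['position'],s['opening'],s['grasp_force'],proj(t,s['position']))
a=cv2.resize(t['color'][160:250,255:375],(533,400),interpolation=cv2.INTER_CUBIC)
b=cv2.resize(w['color'][150:350,250:380],(260,400))
cv2.imwrite('pics/k2.png',np.hstack([a,b])[:,:,::-1])
E
```

```text
[ 0.5115 -0.0416  0.1043] 0.008154233997591786 0.0 [311.5849 213.6633]
```

View pics/k2.png

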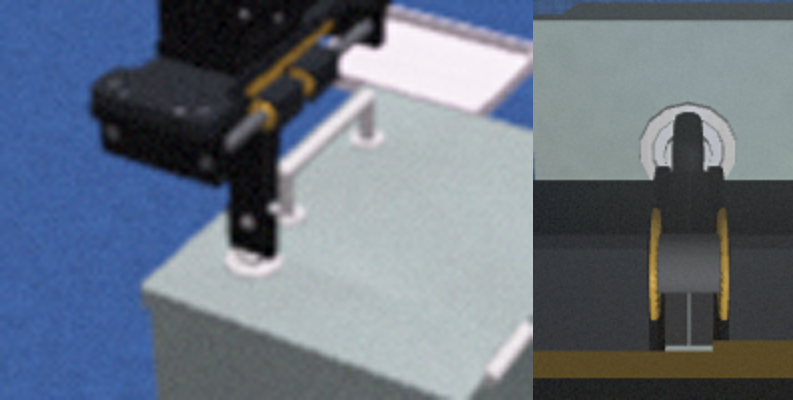

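Opening reads near 0, but the picture shows a finger on each side of the dark bow at (688,130). I'll test with a small turn.

Call:
step_arm([
  [-1,0,0,0,-0.045],
  [-1,0,0,0,-0.09],
  [-1,0,0,0,-0.1],
  [-1,0,0,0,-0.1],
])

```text
time_s: 4.25
position: [0.5115, -0.0417, 0.1043]
tcp_rot: [[-0.927, 0.376, -0.0], [0.376, 0.927, 0.0], [0.0, -0.0, -1.0]]
force: [0.9, 0.1, -0.3]
opening: 0.004
grasp_force: 0.0
```

```bash
python3 - <<'E'
from h import *
np.set_printoptions(precision=4,suppress=True)
w=capture('wrist'); s=read_state(); print(s['time_s'],s['position'],s['opening'],s['grasp_force'],s['force'],s['moment'],s['tau'])
im=w['color']; save(w,'w3')
P=np.array(w['pose'])
print('lock',proj(w,(.511,-.0412,.091)),'tcp',proj(w,s['position']))
cv2.imwrite('pics/k3.png',cv2.resize(im[140:400,200:460],(780,600) if 0 else (600,600),interpolation=cv2.INTER_CUBIC)[:,:,::-1])
E
```

```text
4.3 [ 0.5115 -0.0417  0.1043] 0.005911264695270351 0.0 [-0.2648 -0.9479 -0.2051] [ 0.0611 -0.1914  0.0143] [  0.0037 -37.4419 -11.6522  -0.0205   0.0812   0.0386]
lock [325.8691 223.9265] tcp [325.3685 231.8603]
```

View pics/k3.png

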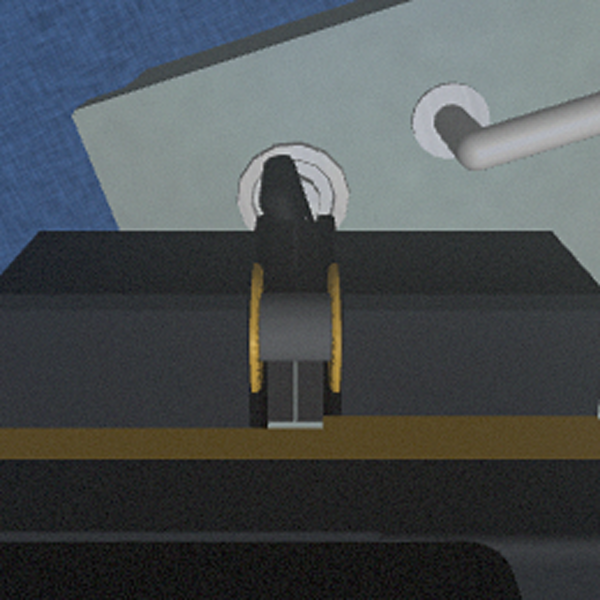

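The crop shows the bow at (285,185) still at the box's orientation while the fingers turned, so they aren't gripping it. I'll compare the projected and observed outlines before moving on.

```bash
python3 - <<'E'
from h import *
np.set_printoptions(precision=1,suppress=True)
w=capture('wrist'); s=read_state(); im=w['color']
C=lambda p:(proj(w,p)-[200,140])*2.308
a=np.radians(-4.1);R=np.array([[np.cos(a),-np.sin(a)],[np.sin(a),np.cos(a)]])
L=np.array([.511,-.0412])
for x in(-.016,.016):
  for z in (.096,.128): print('bow',x,z,C([*(L+R@[x,0.0045]),z]),C([*(L+R@[x,-.0045]),z]))
T=np.array(s['tcp_rot']);p=np.array(s['position'])
for x in (-.0095,.0095):
  for z in (.008,-.011,-.04):
    print('pad',x,z,C(p+T@[x,0,z]), 'key-gap',C(p+T@[x,.0045,z]),C(p+T@[x,.0195,z]))
lab=cv2.convertScaleAbs(im[215:300,300:350],alpha=3); 
g=im[:,:,1]
for y in (200,208,216,224,232,240,248,256,290,305,315): print(y,g[y,303:352:2])
b=cv2.resize(cv2.convertScaleAbs(im[195:330,290:365],alpha=2.2,beta=10),(333,600),interpolation=cv2.INTER_CUBIC); cv2.imwrite('pics/k4.png',b[:,:,::-1])
E
```

```text
bow -0.016 0.096 [288.  143.6] [257.6 153.1]
bow -0.016 0.128 [287.  179.6] [251.2 190.6]
bow 0.016 0.096 [322.1 244.2] [292.8 253. ]
bow 0.016 0.128 [326.9 295.6] [292.6 305.6]
pad -0.0095 0.008 [289.6 232.9] key-gap [305.1 232.9] [356.9 232.9]
pad -0.0095 -0.011 [289.2 260.6] key-gap [306.2 260.6] [362.9 260.6]
pad -0.0095 -0.04 [288.4 314.6] key-gap [308.3 314.6] [374.5 314.6]
pad 0.0095 0.008 [289.5 170.4] key-gap [305.4 170.4] [358.4 170.4]
pad 0.0095 -0.011 [289.1 192.7] key-gap [306.5 192.7] [364.7 192.7]
pad 0.0095 -0.04 [288.3 236.7] key-gap [308.8 236.6] [377.1 236.6]
200 [147 145 147 150 148 150 149 149 152 151 153 153 153 151 150 149 150 148
 148 152 152 152 152 150 149]
208 [149 147 156 108 124 180 187  60  53  46  48  44 186 176 184 185 188 182
 181 191 103 151 155 152 152]
216 [149 145 180 172 177  93  49  51  51  46  51  51  52  62 112 185 182 181
 182 119 183 181 183 130 150]
224 [148 176 173 128 189  50  50  51  54  56  54  53  53  40  43 177 180 177
 181 180 182 154 180 180 158]
232 [143 169 171 175 145 198  45  51  50  56  55  59  51  48  42  46 181 155
 189 192 109 177 172 159 152]
240 [48 52 46 58 48 45 47 48 47 47 53 42 54 43 45 44 47 47 43 46 46 50 52 51
 51]
248 [46 44 43 45 35 42 45 43 45 47 35 39 48 45 43 39 53 42 38 40 44 47 44 44
 52]
256 [49 43 41 54 72 63 34 42 44 43 42 40 43 41 40 42 45 43 40 43 72 78 40 47
 43]
290 [ 54  63  38 158 134  92  93  93  89  93  91  94  93  93  94  89  94  90
  90  90  81 129 130  57  61]
305 [ 51  55  44 139 116  63  28  55  52  54  51  56  94  53  55  57  64  53
  53  25  69 135  65  57  50]
315 [ 57  51  51  34  39  31  23  51  55  54  55  53 103  58  51  55  54  48
  55  31  27  40  30  56  57]
```

View pics/k4.png

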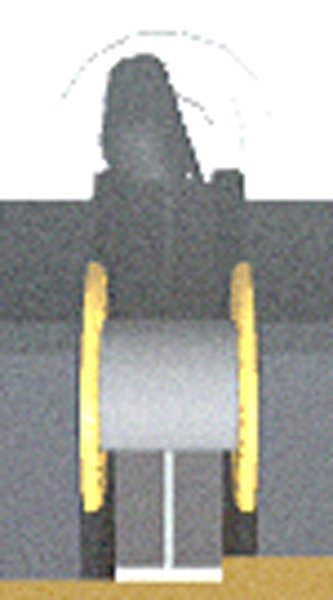

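In the enhanced crop the fingers look shut, with a seam at x=172, and the bow (105–200, 55–180) is in front of or below them. I'll check the finger outline in the earlier open picture numerically against the given geometry.

```bash
python3 - <<'E'
from h import *
np.set_printoptions(precision=1,suppress=True,linewidth=200)
im=cv2.imread('pics/w1.png'); g=im.astype(int).sum(2)
for y in range(222,325,8):
    r=(g[y]<230).astype(int); e=np.nonzero(np.diff(r))[0]; e=e[(e>200)&(e<460)]; print(y,e, g[y,255:300:5])
w=dict(capture('wrist')); s=read_state(); p=np.array(s['position']);T=np.array(s['tcp_rot'])
# camera rigid to the tool: project tool-frame points, valid for both pictures
for z in (.008,-.011,-.03,-.05):
    print(z,[proj(w,p+T@[x,y,z]) for x in(.0095,-.0095) for y in (.020,.035)])
E
```

```text
222 [] [274 278 275 264 292 404 449 457 452]
230 [] [280 279 292 288 281 377 455 455 443]
238 [272 290 364 382] [259 281 292 303 126 144 154 137 448]
246 [245 268 291 364 386 409] [272 292 280 131 125 138 145 123 441]
254 [246 262 291 363 392 409] [306 288 139 127 123 132 148 135 443]
262 [232 237 246 254 291 363 399 408 417 421] [198 120 115 124 134 134 150 146 450]
270 [231 236 420 424] [179 195 190 181 196 190 193 190 201]
278 [230 234 236 417 420 425] [262 266 261 264 250 264 258 270 273]
286 [229 234 236 418 421 425] [297 297 293 298 303 290 290 298 299]
294 [229 235 237 417 421 425] [265 271 282 284 278 287 282 278 283]
302 [230 236 283 371 419 424] [105 114 116 181 179 131 455 445 438]
310 [282 373] [ 94  97 116 191 195 116 459 453 453]
318 [280 374] [ 90 103 107 182 181 145 452 450 448]
0.008 [array([356.1, 213.8]), array([379. , 213.8]), array([355.4, 240.9]), array([377.8, 240.9])]
-0.011 [array([358.8, 223.5]), array([384.1, 223.5]), array([358. , 252.9]), array([382.6, 252.9])]
-0.03 [array([362.3, 235.2]), array([390.2, 235.2]), array([361.2, 267.4]), array([388.3, 267.4])]
-0.05 [array([366.7, 250.7]), array([398.2, 250.7]), array([365.4, 286.3]), array([395.9, 286.3])]
```

```bash
python3 - <<'E'
from h import *
np.set_printoptions(precision=1,suppress=True,linewidth=200)
im=cv2.imread('pics/s1.png'); g=im.astype(int).sum(2)
for y in range(146,186,2): 
    e=np.nonzero(g[y,270:330]<170)[0]+270; print(y,e)
t=capture('scene')
p=np.array([.5102,-.0437,.2206]);x=np.array([-.9974,.072,0]);yv=np.array([.072,.9974,0])
for sg in(-1,1):
  for dz in (-.008,.011,.031): print(sg,dz,[proj(t,p+yv*sg*d+x*a+[0,0,dz]) for d in(.02,.032) for a in (-.0095,.0095)])
E
```

```text
146 [273 274 275 276 277 278 279 280 281 282 283 284 285 286 287 288 289 290 291 292 293 294 295 296 297 298 299 300 301 302 304 305 306 308 309 310 311 312 313 314 315 316 317 318 319]
148 [273 274 275 276 277 278 279 280 281 282 283 284 285 286 287 288 289 290 291 292 293 294 295 296 298 299 300 301 302 303 304 305 306 311 312 313 314 315 316 317 318 319]
150 [281 282 283 284 285 286 287 288 289 290 291 292 293 294 295 296 297 298 299 300 301 302 303 304 305 306 311 312 313 314 315 316 317 318 319]
152 [288 289 290 291 292 293 294 295 296 297 298 299 300 301 302 303 304 305 306 307 311 312 313 314 315 316 317 318 319]
154 [296 297 298 299 300 301 302 303 304 305 306 307 311 312 313 314 315 316 317 318 319]
156 [298 299 300 301 302 303 304 305 306 307 311 312 313 314 315 316 317 318 319]
158 [298 299 300 301 302 303 304 305 306 307 311 312 313 314 315 316 317 318 319]
160 [299 300 301 302 303 304 305 306 307 311 312 313 314 315 316 317 318 319]
162 [299 300 301 302 303 304 305 306 307]
164 [299 300 301 302 303 304 305 306 307]
166 [299 300 301 302 303 304 305 306 307]
168 [299 300 301 302 303 304 305 306 307]
170 [306 307]
172 []
174 []
176 []
178 []
180 []
182 []
184 []
-1 -0.008 [array([308.3, 181.9]), array([301.6, 179.9]), array([305.5, 184.1]), array([298.8, 182.1])]
-1 0.011 [array([308. , 174.9]), array([301.2, 172.9]), array([305.2, 177.1]), array([298.4, 175.1])]
-1 0.031 [array([307.7, 167.3]), array([300.9, 165.4]), array([304.9, 169.5]), array([298. , 167.5])]
1 -0.008 [array([317.1, 174.6]), array([310.5, 172.8]), array([319.7, 172.5]), array([313.1, 170.7])]
1 0.011 [array([317. , 167.7]), array([310.3, 165.9]), array([319.5, 165.7]), array([312.9, 163.9])]
1 0.031 [array([316.8, 160.3]), array([310. , 158.5]), array([319.4, 158.3]), array([312.7, 156.6])]
```

Scene and wrist agree: the real fingertips sit about 30 mm behind (above) the reported TCP, where the brief says 8 mm ahead. So the tool is about 38 mm shorter than stated. I'll correct for that by turning back, opening and going 39 mm lower.

Call:
step_arm([
  [-0.08,0,0,0,0.05],
  [-0.08,0,0,0,0.1],
  [-0.08,0,0,0,0.1],
  [-0.08,0,0,0,0.1],
  [-0.08,0,0,-0.08,0.1],
  [-0.08,0,0,-0.155,0.1],
  [-0.08,0,0,-0.155,0.1],
  [-1,0,0,-0.155,0.1],
  [-1,0,0,-0.155,0.1],
  [-1,0,0,-0.155,0.1],
  [-1,0,0,-0.155,0.1],
  [-1,0,0,-0.155,0.1],
  [-1,0,0,-0.155,0.1],
  [-1,0,0,-0.155,0.1],
  [-1,0,0,-0.155,0.1],
])

```text
time_s: 5.95
position: [0.5121, -0.0418, 0.0661]
tcp_rot: [[-0.997, 0.072, 0.001], [0.072, 0.997, -0.0], [-0.001, -0.0, -1.0]]
force: [-0.9, 0.1, 6.1]
opening: 0.153
grasp_force: 30.0
```

Call:
step_arm([
  [-0.5,0,0,0.02,0],
  [-0.5,0,0,0.024,0],
  [-1,0,0,0.024,0],
  [-1,0,0,0.024,0],
  [-1,0,0,0.024,0],
  [-1,0,0,0.024,0],
  [-1,0,0,0.024,0],
])

```text
time_s: 6.65
position: [0.5115, -0.0417, 0.0715]
tcp_rot: [[-0.997, 0.072, -0.0], [0.072, 0.997, 0.0], [0.0, 0.0, -1.0]]
force: [0.1, 1.3, 0.5]
opening: 0.102
grasp_force: 30.0
```

Now it's gripped at 9 mm. I'll turn it clockwise.

Call:
step_arm([
  [-1,0,0,0,-0.04],
  [-1,0,0,0,-0.08],
  [-1,0,0,0,-0.12],
  [-1,0,0,0,-0.16],
  [-1,0,0,0,-0.2],
  [-1,0,0,0,-0.24],
  [-1,0,0,0,-0.28],
  [-1,0,0,0,-0.32],
  [-1,0,0,0,-0.36],
  [-1,0,0,0,-0.4],
  [-1,0,0,0,-0.44],
  [-1,0,0,0,-0.48],
  [-1,0,0,0,-0.51],
  [-1,0,0,0,-0.52],
  [-1,0,0,0,-0.52],
])

```text
time_s: 8.15
position: [0.5094, -0.0427, 0.0714]
tcp_rot: [[0.133, 0.991, -0.005], [0.991, -0.133, -0.001], [-0.002, -0.004, -1.0]]
force: [-4.4, -4.2, 2.3]
opening: 0.097
grasp_force: 30.0
```

```bash
python3 -c "
from h import *
s=read_state();print(s['moment'],s['opening'],s['joint_positions'])"
```

```text
[-0.856109    0.65147775  0.10256965] 0.09717362274066434 [-17.22405248  32.76978637 104.46107196  -0.2317822   42.99368595
  -9.42610552]
```

Call:
step_arm([
  [-0.3,0,0,0,0.02],
  [-0.3,0,0,0,0.02],
  [-0.3,0,0,0,0.02],
  [-0.3,0,0,0.12,0.02],
  [-0.3,0,0,0.26,0.02],
  [-0.3,0,0.2,0.26,0.02],
  [-0.3,0,0.408,0.26,0.02],
  [-0.3,0,0.408,0.2,0.02],
  [-0.3,0,0.408,0.104,0.02],
  [-0.3,0,0.408,0.024,0.02],
  [-0.3,0,0.408,0.024,0.02],
  [-1,0,0.408,0.024,0.02],
  [-1,0,0.408,0.024,0.02],
  [-1,0,0.408,0.024,0.02],
  [-1,0,0.408,0.024,0.02],
  [-1,0,0.408,0.024,0.02],
])

```text
time_s: 9.75
position: [0.5095, 0.0603, 0.0783]
tcp_rot: [[0.072, 0.997, -0.003], [0.997, -0.072, 0.0], [-0.0, -0.003, -1.0]]
force: [-4.4, -1.1, 6.4]
opening: 0.106
grasp_force: 30.0
```

```bash
python3 -c "
import numpy as np
for t in range(0,84,4):
    f=np.radians(t)+np.arctan2(34,168); r=np.hypot(.168,.034); d=.168-r*np.cos(f); z=r*np.sin(f)-.034
    print(t,*np.round(np.array([d*.9974,-d*.0715,z])/.25,3),sep=', ')"
```

```text
0, -0.0, 0.0, 0.0
4, 0.011, -0.001, 0.047
8, 0.025, -0.002, 0.092
12, 0.043, -0.003, 0.137
16, 0.063, -0.005, 0.18
20, 0.087, -0.006, 0.222
24, 0.113, -0.008, 0.262
28, 0.142, -0.01, 0.3
32, 0.174, -0.012, 0.335
36, 0.208, -0.015, 0.369
40, 0.244, -0.017, 0.4
44, 0.282, -0.02, 0.429
48, 0.323, -0.023, 0.454
52, 0.364, -0.026, 0.477
56, 0.408, -0.029, 0.497
60, 0.453, -0.032, 0.514
64, 0.498, -0.036, 0.528
68, 0.545, -0.039, 0.538
72, 0.592, -0.042, 0.545
76, 0.64, -0.046, 0.549
80, 0.687, -0.049, 0.549
```

First 12°, as a check.

Call:
step_arm([
  [-1,0.011,-0.001,0.047,0],
  [-1,0.025,-0.002,0.092,0],
  [-1,0.043,-0.003,0.137,0],
  [-1,0.043,-0.003,0.137,0],
])

```text
time_s: 10.15
position: [0.5196, 0.0596, 0.112]
tcp_rot: [[0.071, 0.997, -0.006], [0.997, -0.071, 0.0], [-0.0, -0.006, -1.0]]
force: [-4.1, -0.8, 2.9]
opening: 0.101
grasp_force: 30.0
```

Call:
step_arm([
  [-1,0.02,-0.002,0.043,0],
  [-1,0.044,-0.003,0.085,0],
  [-1,0.07,-0.005,0.125,0],
  [-1,0.099,-0.007,0.163,0],
  [-1,0.131,-0.009,0.198,0],
  [-1,0.165,-0.012,0.232,0],
  [-1,0.201,-0.014,0.263,0],
  [-1,0.239,-0.017,0.292,0],
  [-1,0.28,-0.02,0.317,0],
  [-1,0.28,-0.02,0.317,0],
])

```text
time_s: 11.15
position: [0.5845, 0.0549, 0.1919]
tcp_rot: [[0.071, 0.997, -0.017], [0.997, -0.071, 0.0], [-0.001, -0.017, -1.0]]
force: [-15.2, -0.6, 14.6]
opening: 0.103
grasp_force: 30.0
```

```bash
python3 - <<'E'
from h import *
t=capture('scene'); w=capture('wrist')
a=np.hstack([cv2.resize(t['color'][100:300,220:460],(480,400)),cv2.resize(w['color'][100:300,200:520],(320,200)).repeat(1,0) if 0 else cv2.resize(w['color'],(320,200)).__array__().repeat(2,0)])
cv2.imwrite('pics/l1.png',a[:,:,::-1])
E
```

```text
(no output)
```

View pics/l1.png

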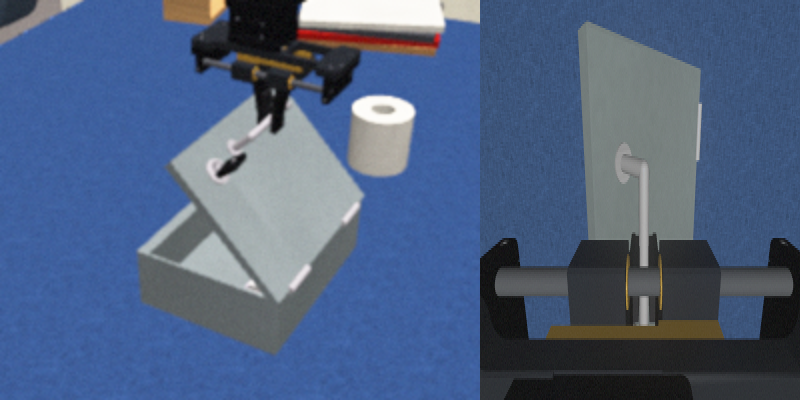

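The scene view shows the lid rising at about 48°, with the bar held in the fingers (270,110) and the key turned in the lid (228,165). The force suggests my arc is slightly too low and too far back, so I'll ease it.

Call:
step_arm([
  [-1,0.026,-0.003,0.036,0],
  [-1,0.07,-0.006,0.058,0],
  [-1,0.115,-0.009,0.075,0],
  [-1,0.16,-0.013,0.089,0],
  [-1,0.207,-0.016,0.1,0],
  [-1,0.254,-0.019,0.108,0],
  [-1,0.302,-0.023,0.112,0],
  [-1,0.349,-0.026,0.112,0],
  [-1,0.349,-0.026,0.112,0],
])

```text
time_s: 12.15
position: [0.6803, 0.0478, 0.2207]
tcp_rot: [[0.072, 0.997, 0.001], [0.997, -0.072, -0.0], [-0.0, 0.001, -1.0]]
force: [-2.9, -0.1, 4.3]
opening: 0.104
grasp_force: 30.0
```

Call:
step_arm([
  [-0.5,0,0,0,0],
  [-0.5,0,0,0,0],
  [-0.5,0,0,0.1,0],
  [-0.5,0,0,0.24,0],
  [-0.5,-0.05,-0.1,0.36,0],
  [-0.5,-0.2,-0.4,0.36,-0.04],
  [-0.1,-0.3,-0.6,0.36,-0.08],
  [0.4,-0.4,-0.78,0.36,-0.12],
  [0.4,-0.48,-0.96,0.36,-0.16],
  [0.4,-0.48,-0.96,0.36,-0.2],
  [0.4,-0.48,-0.96,0.36,-0.2],
])

```text
time_s: 13.25
position: [0.558, -0.197, 0.3093]
tcp_rot: [[0.65, 0.76, 0.001], [0.76, -0.65, -0.003], [-0.002, 0.002, -1.0]]
force: [-0.2, -0.3, 0.4]
opening: 0.618
grasp_force: 0.0
```

Call:
step_arm([
  [0.4,-0.15,-0.2,-0.1,-0.048],
  [0.4,-0.3,-0.38,-0.25,-0.096],
  [0.4,-0.42,-0.56,-0.4,-0.144],
  [0.4,-0.52,-0.62,-0.5,-0.19],
  [0.4,-0.52,-0.62,-0.55,-0.203],
  [0.4,-0.52,-0.62,-0.55,-0.203],
  [0.4,-0.52,-0.62,-0.55,-0.203],
])

```text
time_s: 13.95
position: [0.4298, -0.3468, 0.171]
tcp_rot: [[0.973, 0.231, 0.0], [0.231, -0.973, 0.001], [0.0, -0.001, -1.0]]
force: [0.3, -0.4, 0.5]
opening: 0.699
grasp_force: 0.0
```

```bash
python3 - <<'E'
from h import *
np.set_printoptions(precision=4,suppress=True)
s=read_state(); print(s['time_s'],s['position'],s['tcp_rot'][0],s['opening'],s['joint_positions'])
w=capture('wrist'); im=w['color']; save(w,'w5')
m=(im.min(2)>150).astype(np.uint8)
for k in cv2.findContours(m,cv2.RETR_EXTERNAL,cv2.CHAIN_APPROX_NONE)[0]:
    if cv2.contourArea(k)<800: continue
    q=np.array([onz(w,p[0],.02)[:2] for p in k],np.float32)*1000
    r=cv2.minAreaRect(q); print(cv2.boundingRect(k),r,cv2.boxPoints(r).round(0).tolist())
E
```

```text
13.95 [ 0.4298 -0.3468  0.171 ] [0.973  0.2306 0.0001] 0.6988884395580836 [-50.5238  26.4568  94.1036   0.0621  59.4957  26.1098]
(312, 139, 31, 78) ((437.0875549316406, -344.180419921875), (85.54608917236328, 32.00208282470703), 14.04166316986084) [[392.0, -339.0], [399.0, -370.0], [482.0, -349.0], [475.0, -318.0]]
(0, 0, 37, 86) ((501.7645568847656, -17.547077178955078), (33.32836151123047, 80.02982330322266), 87.81029510498047) [[461.0, -33.0], [541.0, -36.0], [542.0, -2.0], [462.0, 1.0]]
```

Mailer measured at 85.5 × 32 mm, matching the brief, with its centre at (0.437, -0.344) and yaw 14°.

Call:
step_arm([
  [0.4,0.029,0.01,-0.2,0.004],
  [0.4,0.029,0.01,-0.4,0.004],
  [0.4,0.029,0.01,-0.58,0.004],
  [0.4,0.029,0.01,-0.7,0.004],
  [0.4,0.029,0.01,-0.775,0.004],
  [0.4,0.029,0.01,-0.775,0.004],
  [-1,0.029,0.01,-0.775,0.004],
  [-1,0.029,0.01,-0.775,0.004],
  [-1,0.029,0.01,-0.775,0.004],
  [-1,0.029,0.01,-0.775,0.004],
  [-1,0.029,0.01,-0.775,0.004],
  [-1,0.029,0.01,-0.775,0.004],
])

```text
time_s: 15.2
position: [0.4372, -0.345, -0.0212]
tcp_rot: [[0.97, 0.243, 0.001], [0.243, -0.97, -0.001], [0.001, 0.001, -1.0]]
force: [-0.3, 0.6, 7.0]
opening: 0.365
grasp_force: 30.0
```

Call:
step_arm([
  [-1,0,0,0.15,0],
  [-1,0,0,0.35,0],
  [-1,0,0,0.55,0],
  [-1,0.05,0.1,0.76,0.04],
  [-1,0.1,0.25,0.76,0.085],
  [-1,0.15,0.4,0.76,0.13],
  [-1,0.2,0.55,0.76,0.175],
  [-1,0.2,0.65,0.76,0.22],
  [-1,0.2,0.76,0.76,0.265],
  [-1,0.2,0.76,0.76,0.31],
  [-1,0.2,0.76,0.76,0.36],
])

```text
time_s: 16.3
position: [0.4863, -0.1531, 0.1678]
tcp_rot: [[0.192, 0.981, -0.001], [0.981, -0.192, 0.0], [0.0, -0.001, -1.0]]
force: [0.2, -0.2, 0.4]
opening: 0.364
grasp_force: 30.0
```

Call:
step_arm([
  [-1,0.02,0.06,0,0.045],
  [-1,0.04,0.12,0,0.09],
  [-1,0.06,0.18,0,0.135],
  [-1,0.08,0.24,0,0.18],
  [-1,0.1,0.3,0,0.225],
  [-1,0.12,0.38,0,0.27],
  [-1,0.14,0.46,0,0.315],
  [-1,0.17,0.54,0,0.36],
  [-1,0.2,0.62,0,0.405],
  [-1,0.23,0.7,0,0.45],
  [-1,0.246,0.76,0,0.495],
  [-1,0.246,0.76,0,0.54],
  [-1,0.246,0.76,0,0.54],
  [-1,0.246,0.76,0,0.54],
])

```text
time_s: 17.7
position: [0.5479, 0.0354, 0.1677]
tcp_rot: [[-0.997, 0.079, -0.001], [0.079, 0.997, 0.0], [0.001, -0.0, -1.0]]
force: [0.2, 0.8, -0.0]
opening: 0.365
grasp_force: 30.0
```

```bash
python3 - <<'E'
from h import *
np.set_printoptions(precision=4,suppress=True)
s=read_state(); print(s['time_s'],s['position'],s['tcp_rot'][0],s['opening'],s['joint_positions'],s['force'])
w=capture('wrist'); t=capture('scene')
a=np.hstack([cv2.resize(w['color'],(480,300)),cv2.resize(t['color'][100:300,250:450],(300,300))])
cv2.imwrite('pics/p1.png',a[:,:,::-1])
E
```

```text
17.7 [0.5479 0.0354 0.1677] [-0.9969  0.0787 -0.0006] 0.3645175943148248 [ -7.9612  26.4808  94.7518  -0.0049  58.8023 -93.4471] [ 0.1852  0.7633 -0.0484]
```

View pics/p1.png

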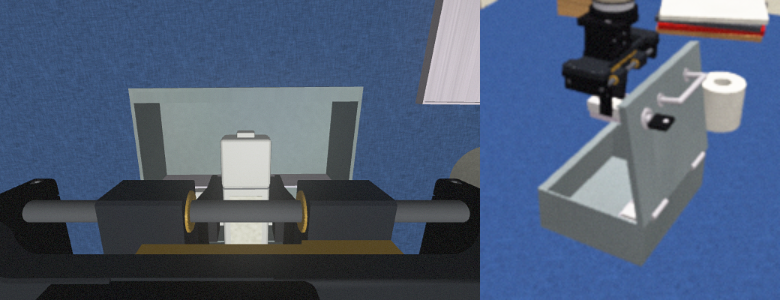

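The mailer is held lengthwise over the open compartment, the lid is about 80° up, and the key stands in the lid. I'll lower it.

Call:
step_arm([
  [-1,0,0,-0.18,0],
  [-1,0,0,-0.34,0],
  [-1,0,0,-0.48,0],
  [-1,0,0,-0.58,0],
  [-1,0,0,-0.66,0],
  [-1,0,0,-0.7,0],
  [-1,0,0,-0.72,0],
  [-1,0,0,-0.72,0],
])

```text
time_s: 18.6
position: [0.5485, 0.0353, -0.0122]
tcp_rot: [[-0.997, 0.076, -0.0], [0.076, 0.997, 0.0], [0.0, 0.0, -1.0]]
force: [-0.6, 0.8, -0.8]
opening: 0.364
grasp_force: 30.0
```

Call:
step_arm([
  [-1,0,0,-0.008,0],
  [-1,0,0,-0.016,0],
  [-1,0,0,-0.02,0],
  [-1,0,0,-0.02,0],
])

```text
time_s: 19.0
position: [0.5485, 0.0355, -0.0168]
tcp_rot: [[-0.997, 0.076, 0.001], [0.076, 0.997, -0.0], [-0.001, -0.0, -1.0]]
force: [-0.4, -0.0, -0.3]
opening: 0.366
grasp_force: 30.0
```

Call:
step_arm([
  [0.05,0,0,0,0],
  [0.05,0,0,0,0],
  [0.05,0,0,0,0],
  [0.05,0,0,0.05,0],
  [0.05,0,0,0.15,0],
  [0.05,0,0,0.35,0],
  [0.05,0,0,0.55,0],
  [0.05,0,0,0.75,0],
  [0.05,0,0,0.95,0],
  [0.05,0,0,1,0],
  [0.05,0,0,1,0],
])

```text
time_s: 20.1
position: [0.5499, 0.0354, 0.2364]
tcp_rot: [[-0.997, 0.075, 0.007], [0.075, 0.997, -0.001], [-0.007, -0.0, -1.0]]
force: [0.1, -0.8, -0.2]
opening: 0.525
grasp_force: 0.0
```

```bash
python3 - <<'E'
from h import *
np.set_printoptions(precision=4,suppress=True)
s=read_state(); print(s['time_s'],s['position'],s['opening'])
w=capture('wrist'); im=w['color']; save(w,'w6')
m=(im.min(2)>165).astype(np.uint8)
for k in cv2.findContours(m,cv2.RETR_EXTERNAL,cv2.CHAIN_APPROX_NONE)[0]:
    if cv2.contourArea(k)<200: continue
    q=np.array([onz(w,p[0],.024)[:2] for p in k],np.float32)*1000
    r=cv2.minAreaRect(q); print(cv2.boundingRect(k),r)
for n,x in (('mail front top',(-.071)),('rear',(.015))):
  a=np.radians(-4.1); print(n,proj(w,(.5766+x*np.cos(a),.034+x*np.sin(a),.024)))
E
```

```text
20.1 [0.5499 0.0354 0.2364] 0.5252188941343267
(286, 228, 25, 39) ((652.55908203125, -11.680105209350586), (32.56058883666992, 56.62333297729492), 85.67848205566406)
(233, 228, 25, 39) ((647.0693359375, -83.75971221923828), (31.05781364440918, 56.65962600708008), 85.9325180053711)
(228, 223, 200, 44) ((652.016845703125, 28.591079711914062), (267.61566162109375, 63.78157043457031), 85.67888641357422)
(622, 216, 18, 35) ((668.91650390625, 440.3358459472656), (51.15729522705078, 22.450950622558594), 10.894089698791504)
(316, 167, 24, 38) ((569.1547241210938, 34.89451217651367), (30.244779586791992, 49.23694610595703), 85.68292236328125)
(315, 140, 26, 26) ((526.3946533203125, 38.10279846191406), (31.767038345336914, 31.383907318115234), 85.68450927734375)
(526, 0, 114, 134) ((452.1895751953125, 346.54046630859375), (113.37042999267578, 144.9573974609375), 85.13201141357422)
mail front top [327.066  135.9679]
rear [327.3386 202.4519]
```

The mailer lies flat in the compartment (its marks run from rows 140 to 205, where predicted). Back to the handle.

Call:
step_arm([
  [-0.3,0,0,0.2,0],
  [-0.4,0,0,0.32,-0.04],
  [-0.5,0.1,0.05,0.32,-0.085],
  [-0.5,0.2,0.05,0.32,-0.13],
  [-0.5,0.3,0.05,0.32,-0.175],
  [-0.5,0.4,0.05,0.32,-0.22],
  [-0.5,0.5,0.05,0.32,-0.265],
  [-0.5,0.526,0.05,0.32,-0.31],
  [-0.5,0.526,0.05,0.32,-0.355],
  [-0.5,0.526,0.05,0.32,-0.4],
  [-0.5,0.526,0.05,0.32,-0.445],
  [-0.5,0.526,0.05,0.32,-0.49],
  [-0.5,0.526,0.05,0.32,-0.498],
  [-0.5,0.526,0.05,0.32,-0.498],
])

```text
time_s: 21.55
position: [0.6789, 0.0481, 0.3103]
tcp_rot: [[0.067, 0.998, -0.005], [0.998, -0.067, 0.0], [0.0, -0.005, -1.0]]
force: [0.1, -0.1, 0.0]
opening: 0.25
grasp_force: 0.0
```

```bash
python3 - <<'E'
from h import *
np.set_printoptions(precision=4,suppress=True)
s=read_state(); print(s['time_s'],s['position'],s['tcp_rot'][0],s['opening'],s['force'])
E
```

```text
21.55 [0.6789 0.0481 0.3103] [ 0.0672  0.9977 -0.0045] 0.25027975587024476 [ 0.0989 -0.0744  0.0202]
```

Call:
step_arm([
  [-0.5,0.005,0,-0.1,0],
  [-0.5,0.005,0,-0.2,0],
  [-0.5,0.005,0,-0.28,0],
  [-0.5,0.005,0,-0.355,0],
  [-0.5,0.005,0,-0.355,0],
  [-1,0.005,0,-0.355,0],
  [-1,0.005,0,-0.355,0],
  [-1,0.005,0,-0.355,0],
  [-1,0.005,0,-0.355,0],
])

```text
time_s: 22.45
position: [0.6805, 0.0481, 0.2251]
tcp_rot: [[0.069, 0.998, -0.001], [0.998, -0.069, -0.0], [-0.0, -0.001, -1.0]]
force: [-3.1, 0.7, 2.2]
opening: 0.105
grasp_force: 30.0
```

Call:
step_arm([
  [-1,-0.047,0.003,0.003,0],
  [-1,-0.095,0.007,0.001,0],
  [-1,-0.142,0.01,-0.004,0],
  [-1,-0.189,0.013,-0.012,0],
  [-1,-0.234,0.017,-0.025,0],
  [-1,-0.279,0.02,-0.041,0],
  [-1,-0.323,0.023,-0.06,0],
  [-1,-0.364,0.026,-0.083,0],
  [-1,-0.405,0.029,-0.108,0],
  [-1,-0.405,0.029,-0.108,0],
])

```text
time_s: 23.45
position: [0.5811, 0.0554, 0.1977]
tcp_rot: [[0.069, 0.998, 0.004], [0.998, -0.069, 0.0], [0.0, 0.004, -1.0]]
force: [1.7, 0.7, -2.9]
opening: 0.102
grasp_force: 30.0
```

Call:
step_arm([
  [-1,-0.038,0.003,-0.029,0],
  [-1,-0.074,0.005,-0.06,0],
  [-1,-0.108,0.008,-0.094,0],
  [-1,-0.14,0.01,-0.129,0],
  [-1,-0.169,0.012,-0.167,0],
  [-1,-0.195,0.014,-0.208,0],
  [-1,-0.219,0.015,-0.251,0],
  [-1,-0.239,0.017,-0.295,0],
  [-1,-0.257,0.018,-0.341,0],
  [-1,-0.271,0.019,-0.388,0],
  [-1,-0.278,0.02,-0.42,0],
  [-1,-0.282,0.02,-0.44,0],
  [-1,-0.282,0.02,-0.44,0],
])

```text
time_s: 24.75
position: [0.5097, 0.0608, 0.0881]
tcp_rot: [[0.07, 0.998, 0.001], [0.998, -0.07, 0.001], [0.001, 0.001, -1.0]]
force: [0.3, 3.8, 9.0]
opening: 0.102
grasp_force: 30.0
```

Call:
step_arm([
  [-1,0,0,-0.012,0],
  [-1,0,0,-0.024,0],
  [-1,0,0,-0.034,0],
  [-1,0,0,-0.034,0],
])

```text
time_s: 25.15
position: [0.5098, 0.0602, 0.0835]
tcp_rot: [[0.068, 0.998, 0.002], [0.998, -0.068, -0.001], [-0.001, 0.003, -1.0]]
force: [-6.6, 2.7, 38.6]
opening: 0.102
grasp_force: 30.0
```

Lid is firmly shut. I'll release and move above the key.

Call:
step_arm([
  [-1,0,0,0.02,0],
  [-0.3,0,0,0.03,0],
  [-0.3,0,0,0.03,0],
  [-0.3,0,0,0.1,0],
  [-0.3,0,0,0.28,0],
  [-0.3,0.006,-0.2,0.28,0],
  [-0.3,0.006,-0.408,0.28,0],
  [-0.3,0.006,-0.408,0.28,0],
  [-0.3,0.006,-0.408,0.28,0],
])

```text
time_s: 26.05
position: [0.5095, -0.0427, 0.1476]
tcp_rot: [[0.072, 0.997, -0.003], [0.997, -0.072, 0.001], [0.001, -0.003, -1.0]]
force: [0.2, 0.2, -0.4]
opening: 0.349
grasp_force: 0.0
```

```bash
python3 - <<'E'
from h import *
np.set_printoptions(precision=4,suppress=True)
s=read_state(); print(s['time_s'],s['position'],s['opening'],s['force'])
t=capture('scene'); im=t['color'].astype(int)
# lid far-side bottom edge vs initial picture
a=cv2.imread('pics/scene0.png').astype(int)[:,:,::-1]
d=np.abs(im-a).sum(2)>90
print('changed px in lid area (rear-right part)',d[215:275,330:410].sum(), 'front edge', d[225:262,286:330].sum())
top=capture('top')['color'].astype(int); b=cv2.imread('pics/top0.png').astype(int)[:,:,::-1]
dd=np.abs(top-b).sum(2)>90; print('case,roll,bottle,tray',[dd[y0:y1,x0:x1].sum() for x0,y0,x1,y1 in((415,120,465,172),(170,130,222,178),(435,260,460,275),(185,180,245,248))])
E
```

```text
26.05 [ 0.5095 -0.0427  0.1476] 0.3488976561191446 [ 0.1963  0.2009 -0.4249]
changed px in lid area (rear-right part) 0 front edge 0
case,roll,bottle,tray [np.int64(0), np.int64(0), np.int64(0), np.int64(168)]
```

Call:
step_arm([
  [-0.3,0.006,0.004,-0.15,0],
  [-0.3,0.006,0.004,-0.24,0],
  [-0.3,0.006,0.004,-0.304,0],
  [-0.3,0.006,0.004,-0.304,0],
  [-1,0.006,0.004,-0.304,0],
  [-1,0.006,0.004,-0.304,0],
  [-1,0.006,0.004,-0.304,0],
  [-1,0.006,0.004,-0.304,0],
  [-1,0.006,0.004,-0.304,0],
])

```text
time_s: 27.05
position: [0.5107, -0.0401, 0.0727]
tcp_rot: [[0.069, 0.998, -0.003], [0.998, -0.069, 0.001], [0.001, -0.003, -1.0]]
force: [-2.3, 0.9, -0.4]
opening: 0.099
grasp_force: 30.0
```

Call:
step_arm([
  [-1,0,0,0,0.04],
  [-1,0,0,0,0.08],
  [-1,0,0,0,0.12],
  [-1,0,0,0,0.16],
  [-1,0,0,0,0.2],
  [-1,0,0,0,0.24],
  [-1,0,0,0,0.28],
  [-1,0,0,0,0.32],
  [-1,0,0,0,0.36],
  [-1,0,0,0,0.4],
  [-1,0,0,0,0.44],
  [-1,0,0,0,0.48],
  [-1,0,0,0,0.52],
  [-1,0,0,0,0.525],
  [-1,0,0,0,0.525],
])

```text
time_s: 28.55
position: [0.5091, -0.0409, 0.0722]
tcp_rot: [[-1.0, -0.01, -0.006], [-0.01, 1.0, 0.0], [0.006, 0.0, -1.0]]
force: [-6.0, -2.3, -0.4]
opening: 0.104
grasp_force: 30.0
```

```bash
python3 -c "
from h import *
s=read_state();print(s['moment'],s['opening'],s['force'],np.degrees(np.arctan2(s['tcp_rot'][1][0],s['tcp_rot'][0][0])))"
```

```text
[-0.35033761  0.95912214 -0.06429161] 0.10379167239177502 [-5.95693738 -2.32217022 -0.39350355] -179.42828292568853
```

Key is back at its stop (4.7° past alignment, within the play). I'll ease off the turn and draw it straight up.

Call:
step_arm([
  [-1,-0.006,-0.002,0,-0.02],
  [-1,-0.008,-0.003,0,-0.02],
  [-1,-0.008,-0.003,0.01,-0.02],
  [-1,-0.008,-0.003,0.02,-0.02],
  [-1,-0.008,-0.003,0.03,-0.02],
  [-1,-0.008,-0.003,0.03,-0.02],
])

```text
time_s: 29.15
position: [0.5094, -0.0414, 0.0804]
tcp_rot: [[-0.999, 0.053, -0.002], [0.053, 0.999, -0.0], [0.002, -0.0, -1.0]]
force: [-5.4, 1.5, 0.4]
opening: 0.1
grasp_force: 30.0
```

Call:
step_arm([
  [-1,-0.004,0,0.02,0],
  [-1,-0.004,0,0.04,0],
  [-1,-0.004,0,0.06,0],
  [-1,-0.004,0,0.08,0],
  [-1,-0.004,0,0.11,0],
  [-1,-0.004,0,0.2,0],
  [-1,-0.004,0,0.36,0],
  [-1,-0.004,0,0.44,0],
  [-1,-0.004,0,0.44,0],
])

```text
time_s: 30.05
position: [0.5128, -0.0424, 0.1941]
tcp_rot: [[-0.999, 0.053, 0.01], [0.053, 0.999, -0.003], [-0.01, -0.002, -1.0]]
force: [0.9, -0.4, -0.4]
opening: 0.1
grasp_force: 30.0
```

```bash
python3 - <<'E'
from h import *
np.set_printoptions(precision=4,suppress=True)
s=read_state(); print(s['time_s'],s['position'],s['opening'],s['grasp_force'],s['force'])
t=capture('scene'); im=t['color'].astype(int).sum(2)
print('dark pixels at lock bow spot',(im[203:220,304:320]<140).sum())
x,y,z=s['position']
for dz in (.021,.03,0,-.015): print(dz,proj(t,(x,y,z+dz)))
for r in range(160,212,3): print(r,np.nonzero(im[r,290:335]<170)[0]+290)
c=capture('top'); m=((c['color'][...,2].astype(int)-c['color'][...,0])<60).astype(np.uint8)
print('tray check',onz(c,(215,215.5),.015))
E
```

```text
30.05 [ 0.5128 -0.0424  0.1941] 0.09984530375190659 29.999385931296274 [ 0.8535 -0.3557 -0.4246]
dark pixels at lock bow spot 0
0.021 [310.6056 176.3179]
0.03 [310.4936 173.0455]
0 [310.8625 183.8205]
-0.015 [311.0422 189.0683]
160 [290 291 292 293 294 295 296 297 298 299 301 302 303 304 305 306 307 308
 309 310 311 312 313 314 315 316 317]
163 [290 291 292 293 294 295 296 297 298 299 300 301 302 303 304 305 306 307
 308 309 310 311 312 313 314 315 316 317]
166 [303 304 305 306 307 308 309 310 311 312 313 314 315 316 317]
169 [304 305 306 307 308 309 310 311 312 313 314 315 316 317]
172 [305 306 307 308 309 310 311 312 313 314 315 316 317]
175 [305 306 307 308 309 310 311 312 313 314 315 316 317]
178 []
181 []
184 []
187 []
190 []
193 []
196 []
199 []
202 []
205 []
208 []
211 []
tray check [0.446  0.3506 0.015 ]
```

The key is out and held. Now to the tray.

Call:
step_arm([
  [-1,-0.02,0.14,0,-0.04],
  [-1,-0.04,0.28,0,-0.085],
  [-1,-0.06,0.42,0,-0.13],
  [-1,-0.08,0.56,0,-0.175],
  [-1,-0.104,0.7,0,-0.22],
  [-1,-0.104,0.784,0,-0.25],
  [-1,-0.104,0.784,0,-0.25],
])

```text
time_s: 30.85
position: [0.4819, 0.1569, 0.1885]
tcp_rot: [[-0.67, 0.742, -0.003], [0.742, 0.67, 0.0], [0.002, -0.002, -1.0]]
force: [0.3, -0.6, 0.1]
opening: 0.102
grasp_force: 30.0
```

Call:
step_arm([
  [-1,-0.02,0.14,0,-0.04],
  [-1,-0.04,0.28,0,-0.085],
  [-1,-0.06,0.42,0,-0.13],
  [-1,-0.08,0.56,0,-0.175],
  [-1,-0.104,0.7,-0.1,-0.22],
  [-1,-0.104,0.784,-0.25,-0.261],
  [-1,-0.104,0.784,-0.4,-0.261],
  [-1,-0.104,0.784,-0.55,-0.261],
  [-1,-0.104,0.784,-0.66,-0.261],
  [-1,-0.104,0.784,-0.7,-0.261],
  [-1,-0.104,0.784,-0.7,-0.261],
])

```text
time_s: 31.95
position: [0.4562, 0.3491, 0.013]
tcp_rot: [[0.088, 0.996, -0.004], [0.996, -0.088, -0.002], [-0.003, -0.004, -1.0]]
force: [0.4, 0.1, 0.1]
opening: 0.098
grasp_force: 30.0
```

Call:
step_arm([
  [-1,0,0,-0.012,0],
  [-1,0,0,-0.022,0],
  [-1,0,0,-0.028,0],
  [-1,0,0,-0.028,0],
])

```text
time_s: 32.35
position: [0.4578, 0.3507, 0.0089]
tcp_rot: [[0.088, 0.996, 0.001], [0.996, -0.088, 0.001], [0.001, 0.001, -1.0]]
force: [-0.3, -0.4, -1.7]
opening: 0.098
grasp_force: 30.0
```

Call:
step_arm([
  [-1,0,0,-0.008,0],
  [-1,0,0,-0.016,0],
  [-1,0,0,-0.016,0],
])

```text
time_s: 32.65
position: [0.4571, 0.3505, 0.0039]
tcp_rot: [[0.088, 0.996, -0.0], [0.996, -0.088, -0.0], [-0.0, -0.0, -1.0]]
force: [0.8, 0.3, -0.1]
opening: 0.102
grasp_force: 30.0
```

Call:
step_arm([
  [-0.6,0,0,0,0],
  [-0.2,0,0,0,0],
  [0.8,0,0,0,0],
  [0.8,0,0,0,0],
  [0.8,0,0,0,0],
  [0.8,0,0,0.03,0],
  [0.8,0,0,0.05,0],
  [0.8,-0.06,0,0.05,0],
  [0.8,-0.1,0,0.05,0],
  [0.8,-0.13,0,0.05,0],
  [0.8,-0.16,0,0.05,0],
  [0.8,-0.19,0,0.05,0],
  [0.8,-0.22,0,0.05,0],
  [0.8,-0.25,0,0.05,0],
  [0.8,-0.25,0,0.05,0],
  [0.8,-0.25,0,0.15,0],
  [0.8,-0.25,0,0.35,0],
  [0.8,-0.2,-0.2,0.5,0],
  [0.8,-0.15,-0.4,0.6,0],
])

```text
time_s: 34.55
position: [0.4167, 0.2689, 0.1466]
tcp_rot: [[0.085, 0.996, 0.004], [0.996, -0.085, 0.002], [0.002, 0.004, -1.0]]
force: [0.7, -0.5, 0.5]
opening: 0.9
grasp_force: 0.0
```

Call:
step_arm([
  [0.8,0,-0.2,0.2,0],
  [0.8,0,-0.4,0.3,0],
  [0.8,0,-0.6,0.3,0],
  [0.8,0,-0.8,0.3,0],
  [0.8,0,-0.8,0.3,0],
  [0.8,0,-0.8,0.3,0],
])

```text
time_s: 35.15
position: [0.4161, 0.0657, 0.2199]
tcp_rot: [[0.093, 0.996, 0.002], [0.996, -0.093, -0.001], [-0.001, 0.002, -1.0]]
force: [0.7, 0.7, -0.6]
opening: 0.896
grasp_force: 0.0
```

```bash
python3 - <<'E'
from h import *
np.set_printoptions(precision=4,suppress=True)
s=read_state(); print(s['time_s'],s['position'],s['opening'])
for n in ('top','scene'):
    c=capture(n); im=c['color'].astype(int).sum(2); save(c,n+'9')
    x0,y0,x1,y1=(180,175,250,250) if n=='top' else (318,155,382,188)
    m=(im[y0:y1,x0:x1]<220).astype(np.uint8); q,l,st,ce=cv2.connectedComponentsWithStats(m)
    for i in range(1,q):
        if st[i,4]>4: print(n,st[i],ce[i]+[x0,y0],onz(c,ce[i]+[x0,y0],.008))
c=capture('top'); b=cv2.imread('pics/top0.png').astype(int)[:,:,::-1]
d=(np.abs(c['color'].astype(int)-b).sum(2)>90); ys,xs=np.nonzero(d[178:252,183:247]); print('tray diff',len(xs)); 
if len(xs): 
    m=np.c_[xs+183,ys+178]; w=np.array([onz(c,p,.006)[:2] for p in m],np.float32)*1000; print(cv2.minAreaRect(w))
print('case,roll,bottle',[d[y0:y1,x0:x1].sum() for x0,y0,x1,y1 in((415,120,465,172),(170,130,222,178),(435,260,460,275))])
E
```

```text
35.15 [0.4161 0.0657 0.2199] 0.8959506508927815
top [31 49  9  9 69] [215.1449 227.6377] [0.4067 0.351  0.008 ]
scene [16 14  8  5 25] [338.32 171.16] [0.4062 0.3513 0.008 ]
tray diff 139
((417.0188293457031, 352.092041015625), (56.10092544555664, 32.79582977294922), 0.9176627993583679)
case,roll,bottle [np.int64(0), np.int64(0), np.int64(0)]
```

The key lies flat in the tray. Its footprint is 56 × 33 mm, both views agree, and the bystanders are unchanged.

```bash
python3 -c "
from rig import *
print(hand_in())"
```

```text
the job is handed in; nothing more can be done
None
```

Handed in at about 35 s: the mailer is flat in the front compartment, the lid is shut, the key came out only after I turned it back to the locked stop, it lies in the tray, and the bystanders look unmoved; the real fingertips proved 30–38 mm shorter than the brief states, so my first key grasp shut on air above the bow before I corrected for it.

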